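One turn of the slide press

TASK

The slide press on the worktop has a flat hand wheel on top. With the fingertips, push the wheel round clockwise (seen from above) by its upright black handle through exactly one full turn, so that the handle comes back to the red index and the plate below is lowered onto the slide, and stop there without going past. Push gently: never grip or pinch the handle, and leave the things standing around the press undisturbed.

Things in the scene. Friction and masses are not known exactly. Their poses are not given: they have to be found in the camera images.
- press: Grey bench press fixed to the worktop, 124 x 136 mm base, origin under the centre of the base at worktop height; the wheel axis is vertical through this origin. Its -x axis points to the red index, its front. A red index arm reaches out from under the wheel and rises outside the rim (68 to 83 mm from the axis, top 123 mm above the worktop) as the fixed mark for the handle. The grey crosshead under the wheel is 104 mm high.
- wheel_center (a point): Point on the wheel axis at the height of the top of the rim, 124 mm above the worktop (at the middle of the hub). The wheel is level, aluminium, 122 mm over the rim, with three spokes; the boss under the handle rises to 125 mm above the worktop. In the middle a steel screw stands 16 mm in diameter, its top 142 mm above the worktop at the start and 8 mm lower after a turn.
- crank_handle: Upright round black handle at the end of one spoke on the rim, 55 mm from the wheel axis, 20 mm in diameter at its widest (18 mm near the ends), 42 mm tall; it can spin loosely about its own upright axis. Origin at the centre of its lower end, 125 mm above the worktop; its top is 167 mm above the worktop. At the start it stands at the red index. It travels round the full circle with nothing above it.
- wheel (a joint): Angle of the wheel in rad: 0 at the start with the handle at the red index, grows clockwise seen from above; one full turn is 6.283. Turning backwards is stopped at -0.15; forwards there is no stop at one turn. Friction needs about 3 N at the handle; the wheel stays where it is left. One turn lowers the press plate by 8 mm onto the glass slide.
- petri: Loose small clear petri dish with brown pieces, 55 mm across, 17 mm tall, left of the press; origin under its centre. Leave alone.
- syringe: Loose large syringe lying flat, 142 mm long, 48 mm at the flange, 31 mm high, right of the press; origin under its centre. Leave alone.
- beaker: Loose small glass beaker with a dropper pipette in it, 46 x 62 mm, 92 mm tall, behind the press; origin under its centre. Leave alone.

How it is judged:
On the way, in this order (a step that is already met when the one before it is completed fails the run):
1. about a quarter turn clockwise, pushed by the handle (value of joint wheel between 1 and 2.1 rad and contact force between the fingers and crank_handle above 0.2 N).
2. about half a turn, pushed by the handle (value of joint wheel between 2.6 and 3.7 rad and contact force between the fingers and crank_handle above 0.2 N).
3. about three quarters of a turn, pushed by the handle (value of joint wheel between 4.2 and 5.3 rad and contact force between the fingers and crank_handle above 0.2 N).
At the end, for the whole second after the job is handed in: The wheel is at rest one full clockwise turn from its start, within 0.15 rad either way (8 mm at the handle), and petri dish, syringe and beaker are within 15 mm of where they stood (value of joint wheel between 6.13319 and 6.43319 rad and velocity of joint wheel between -0.03 and 0.03 rad/s and distance of each of petri, syringe, beaker from where it was at the start of the episode below 0.015 m); the robot touches nothing.
It fails at once if the wheel was turned well past one turn (more than 0.3 rad over) (value of joint wheel above 6.58319 rad).
It fails at once if the handle was gripped or pushed hard (over 25 N between the fingers and it) (contact force between the fingers and crank_handle above 25 N).
It fails at once if the petri was moved by more than 15 mm (distance of petri from where it was at the start of the episode above 0.015 m).
It fails at once if the syringe was moved by more than 15 mm (distance of syringe from where it was at the start of the episode above 0.015 m).
It fails at once if the beaker was moved by more than 15 mm (distance of beaker from where it was at the start of the episode above 0.015 m).
It also fails if it takes over 58 s, if anything falls off the work surface, if the arm or the gripper's body presses on something with over 40 N, if the wrist force passes 120 N, or if a joint passes its speed limit or range.

ROBOT

A 6-joint arm with a two-finger parallel gripper is mounted at the origin on a cart in front of the work surface, level with it; the furniture and walls round the work are solid. World frame = base frame: x ahead of the robot, y to its left, z up, the work surface at z = 0. Lengths are in m, angles in rad, forces in N, time in s.
With the tool pointing down it reaches from about 0.25 to 0.775 m from the base axis. Payload 4 kg.
Tool frame: the origin (TCP) lies at the very end of the fingers, on their centre line; the grasp point (between the pads) lies 19 mm behind it; y points along the fingers, x is the direction in which the jaws open and shut, and the axes are right-handed (so a half turn about y gives the same grasp; the last joint's range is limited). The gripper opens to 94 mm and grips with 3 to 60 N. Pads are 16 mm wide; open, the fingers measure 119 mm over their backs; the gripper's body (75 mm by 177 mm) begins 78 mm behind the grasp point.
Start: joints at [1.028, 0.087, 1.371, -0, 1.684, -0.103], TCP at [0.234, 0.498, 0.172] pointing down, gripper open.
Joint ranges: [-3.1, 3.1], [-0.76, 2.03], [0.27, 2.55], [-1.08, 4.22], [0.17, 2.65], [-2.57, 2.57]. Speed limits (rad/s): [2.79, 2.79, 3.14, 3.14, 3.14, 3.14].

INTERFACE

Orientations are given as [roll, pitch, yaw] about the fixed x, y, z axes, in that order (R = Rz(yaw) Ry(pitch) Rx(roll)).
In Python, from bench import robot gives the robot as it stands.
- The arm moves only by the shell command python3 -m handwheel 'ROWS' [OPENING]. ROWS is JSON, a list of rows, each an object with "delta_pos": the shift along the tool's x, y, z in mm, a list of three; "yaw": the turn about the tool's y in rad. A call has 1 to 12 rows; each row is the pose to reach, as a shift and turn from the pose commanded when the call began, along the tool's axes at that moment; what a row does not reach only later rows make up. A row lasts 1/10 s, in which the tool goes at most 50 mm and 8.59 degrees, less where a joint would pass 70% of its speed; a pose out of reach is approached as far as the arm can. A call with a gripper value outside its range is refused whole. OPENING is the closure in counts, from 0 (fully open) to 255 (shut), set as the call begins (- or left out, the last holds). The fingers move at their own pace and stop on an object; the grip force is fixed at half the most. Time passes only in rows, so rows that repeat a pose let the fingers close. It gives the time, the measured TCP pose, the force and the opening at its end, in the units of the state.
- robot.get_obs(): the state, without advancing time (a new reading comes with each control period).
- robot.snapshot(name): name is "scene" or "top"; returns a dict with "image" (384x512x3 uint8, red, green, blue), "fx", "fy", "cx", "cy" (pixels), "k1" (the pictures are not rectified: a ray, as slopes to the right and down, at radius r is drawn at 1 + k1 r^2 times it, then the intrinsics apply), "rvec" (rotation vector, rad) and "tvec" (3), from world to camera coordinates, as OpenCV has them. Camera axes: x right, y down, z forward; pixel columns grow to the right and rows downward; lengths in m; the calibration is good to about 2 mm. A picture is of the moment at which its call begins. There is no depth.
- robot.close_job(): hands the job in, once; it reports no verdict.
The state is a dict: "time": time; "joint_positions": joint angles; "qvel": joint speeds; "joint_torque": joint torques, N m; "tool_pos": TCP position; "ee_rot": TCP orientation; "wrist_force": force on the tool from outside, world axes, zero at the start; "wrist_torque": the same for the moment, N m; "width": finger opening in m.
Only numpy, scipy, OpenCV 4.12 (cv2) and the standard library are available. Lean on these libraries where they do the work, as an engineer would, in place of code of your own. Each camera call takes 0.05 s, during which the arm holds its last target.

## Working session

There is one attempt and no reset: what is moved stays moved. The work goes in short steps, Python scripts to look and compute and a shell command to move; the robot and the scene stay as the last step left them, time stands still between calls to the robot, and variables do not carry over. Pictures are saved under pics/ and viewed, and the job is handed in when it is done.

```bash
mkdir -p pics; ls; cat > h.py <<'E'
import cv2,numpy as np
from bench import robot
def snap(v,name):
    s=robot.snapshot(v); cv2.imwrite('pics/'+name+'.png',s['image'][:,:,::-1]); 
    np.savez('pics/'+name+'.npz',**{k:np.array(s[k]) for k in s}); return s
def ray(s,u,v):
    xd=(u-s['cx'])/s['fx'];yd=(v-s['cy'])/s['fy'];x,y=xd,yd
    for _ in range(50):
        f=1+s['k1']*(x*x+y*y);x,y=xd/f,yd/f
    R=cv2.Rodrigues(np.array(s['rvec'],float))[0];t=np.array(s['tvec'],float).ravel()
    return -R.T@t, R.T@np.array([x,y,1.])
def at(s,u,v,z):
    o,d=ray(s,u,v);return o+d*(z-o[2])/d[2]
def proj(s,P):
    R=cv2.Rodrigues(np.array(s['rvec'],float))[0];t=np.array(s['tvec'],float).ravel()
    c=np.atleast_2d(P)@R.T+t;x=c[:,0]/c[:,2];y=c[:,1]/c[:,2];f=1+s['k1']*(x*x+y*y)
    return np.c_[x*f*s['fx']+s['cx'],y*f*s['fy']+s['cy']]
E
python3 - <<'E'
from h import *
for v in('scene','top'):
    s=snap(v,v+'0'); print(v,s['fx'],s['k1'],ray(s,256,192))
o=robot.get_obs();print(o)
E
```

```text
pics
scene 459.652437973061 -0.040023338163645665 (array([0.1153465 , 0.99757205, 1.0121337 ]), array([ 0.34984394, -0.70091038, -0.62176427]))
top 371.0299654698276 -0.09258693458512535 (array([ 0.40478015, -0.02589396,  1.10920386]), array([ 0.18246826, -0.00865498, -0.9832212 ]))
{'time': 0.1, 'joint_positions': array([ 1.02791740e+00,  8.79003442e-02,  1.37208681e+00, -1.81940094e-05,
        1.68363406e+00, -1.03103862e-01]), 'qvel': array([-3.84035440e-05, -3.59773759e-03, -4.88578592e-03, -4.29145417e-04,
        3.56243170e-04,  3.78704752e-05]), 'joint_torque': array([ 2.09115366e-03, -3.41250372e+01, -3.03303409e+01,  7.19761569e-02,
        3.03623232e-02, -1.06062998e-04]), 'tool_pos': array([0.23387104, 0.4971694 , 0.17081907]), 'ee_rot': array([-1.57060553,  0.00201965,  1.13101943]), 'wrist_force': array([-0.42033993, -0.57011375, -0.84331796]), 'wrist_torque': array([ 0.00960292, -0.012733  , -0.00384536]), 'width': 0.0941827423932037}
```

View pics/scene0.png

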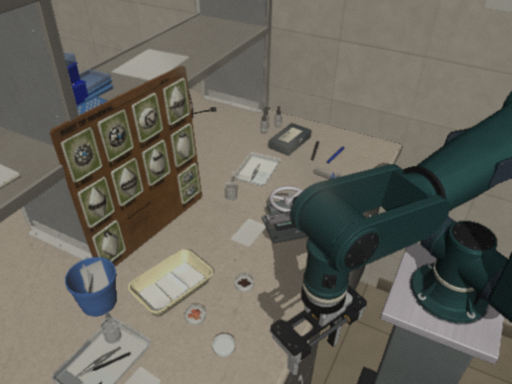

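View pics/top0.png

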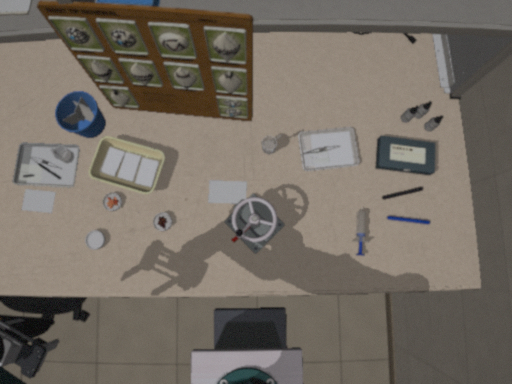

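```bash
python3 - <<'E'
import cv2
a=cv2.imread('pics/top0.png')[180:265,205:305];cv2.imwrite('pics/c1.png',cv2.resize(a,None,fx=7,fy=7,interpolation=cv2.INTER_CUBIC))
a=cv2.imread('pics/scene0.png')[165:255,220:330];cv2.imwrite('pics/c2.png',cv2.resize(a,None,fx=6,fy=6,interpolation=cv2.INTER_CUBIC))
E
```

```text
(no output)
```

View pics/c1.png

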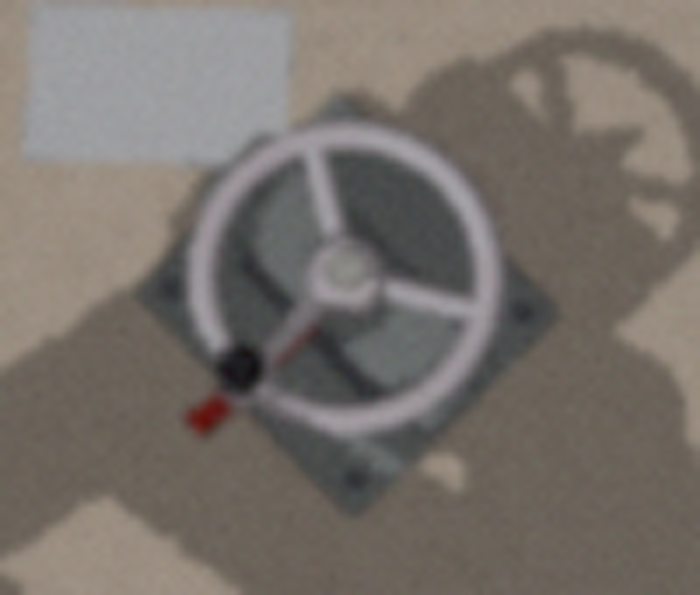

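View pics/c2.png

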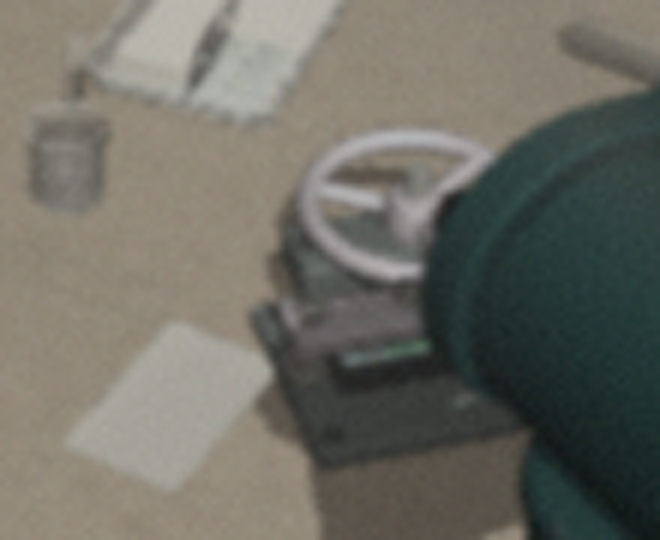

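```bash
python3 - <<'E'
from h import *
d=np.load('pics/top0.npz');s={k:d[k] for k in d}
f=lambda x,y:(205+(x+.5)/7-.5,180+(y+.5)/7-.5)
for n,p,z in [('L',(188,280),.124),('R',(502,280),.124),('T',(345,122),.124),('B',(345,438),.124),('screw',(346,262),.142),('handle',(240,368),.160),('red',(208,415),.121)]:
    print(n,at(s,*f(*p),z).round(4))
for n,uv in [('petri',(163,221)),('beaker',(270,145)),('syr',(361,232))]: print(n,at(s,*uv,.01).round(3))
def fit(c,ph):
    t=np.linspace(0,2*np.pi,200);h=c+.055*np.array([np.cos(ph),np.sin(ph)])
    return h
E
```

```text
L [0.5139 0.0321 0.124 ]
R [ 0.5121 -0.0874  0.124 ]
T [ 0.574  -0.0286  0.124 ]
B [ 0.4533 -0.0267  0.124 ]
screw [ 0.5178 -0.0281  0.142 ]
handle [0.4774 0.0112 0.16  ]
red [0.4628 0.025  0.121 ]
petri [0.525 0.243 0.01 ]
beaker [ 0.756 -0.081  0.01 ]
syr [ 0.483 -0.346  0.01 ]
```

The top view shows the wheel centre near px (254,220), the handle near (239,232) and the red index near (234,239). The rim measures about 120 mm across and the handle sits about 54 mm from the axis at 133–134° world angle, which agrees with the sizes given. Next I'll plan the approach with the fingers closed.

```bash
cat >> h.py <<'E'
from scipy.spatial.transform import Rotation as Rn
C=np.array([.514,-.0277]);PH0=np.deg2rad(134)
def rot(o): return Rn.from_euler('xyz',o['ee_rot']).as_matrix()
def delta(target,o=None,pos=None):
    o=o or robot.get_obs(); p=o['tool_pos'] if pos is None else pos
    return rot(o).T@(np.array(target)-p)*1000
E
python3 - <<'E'
from h import *
o=robot.get_obs()
print(delta([.44,-.023,.21]).round(1), delta([.234,.497,.21]).round(1), 'yaw',o['ee_rot'][2]-np.deg2rad(44))
E
```

```text
[-383.   -38.5 -408. ] [ -0.2 -39.2  -0.2] yaw 0.36307455424821344
```

```bash
python3 -m handwheel '[{"delta_pos":[-10,-38,-10],"yaw":0.03},{"delta_pos":[-40,-38,-43],"yaw":0.06},{"delta_pos":[-75,-38,-80],"yaw":0.1},{"delta_pos":[-110,-38,-117],"yaw":0.14},{"delta_pos":[-145,-38,-154],"yaw":0.18},{"delta_pos":[-180,-38,-191],"yaw":0.22},{"delta_pos":[-215,-38,-228],"yaw":0.26},{"delta_pos":[-250,-38,-265],"yaw":0.3},{"delta_pos":[-285,-38,-302],"yaw":0.363},{"delta_pos":[-320,-38,-340],"yaw":0.363},{"delta_pos":[-355,-38,-378],"yaw":0.363},{"delta_pos":[-383,-38,-408],"yaw":0.363}]' 255
python3 - <<'E'
from h import *
o=robot.get_obs();print(o['tool_pos'],o['ee_rot'],o['width'],o['wrist_force'],o['time'],o['joint_positions'])
snap('top','top1')
E
```

```text
time: 1.3
tool_pos: [0.4401, -0.0238, 0.2096]
ee_rot: [-1.571, -0.0, 0.768]
wrist_force: [1.2, 0.0, 0.1]
width: 0.0021
[ 0.44006901 -0.02381713  0.20960913] [-1.57060461e+00 -3.05507130e-04  7.67595922e-01] 0.002122673862592495 [1.2470507  0.03296642 0.14976359] 1.3 [-1.83169059e-01 -1.62864217e-01  1.53840017e+00  3.67012995e-04
  1.76603520e+00 -9.50693805e-01]
```

```bash
python3 -m handwheel '[{"delta_pos":[0,0,0],"yaw":0},{"delta_pos":[0,0,0],"yaw":0},{"delta_pos":[0,0,0],"yaw":0}]'
python3 - <<'E'
from h import *
o=robot.get_obs();print(o['tool_pos'],o['ee_rot'],o['width'],o['wrist_force'],o['time'])
snap('top','top2');snap('scene','scene2')
for n,(x0,x1,y0,y1) in {'top2':(190,320,160,290),'scene2':(220,350,140,270)}.items():
    a=cv2.imread('pics/%s.png'%n)[y0:y1,x0:x1];cv2.imwrite('pics/%sc.png'%n,cv2.resize(a,None,fx=4.5,fy=4.5,interpolation=cv2.INTER_CUBIC))
E
```

```text
time: 1.65
tool_pos: [0.4396, -0.0205, 0.2098]
ee_rot: [-1.57, -0.0, 0.77]
wrist_force: [-0.1, 0.2, 0.6]
width: 0.0003
[ 0.43957221 -0.02053074  0.20983684] [-1.57034022e+00 -2.46018068e-04  7.69969510e-01] 0.0002835374718036305 [-0.10775452  0.2084582   0.62234101] 1.65
```

View pics/top2c.png

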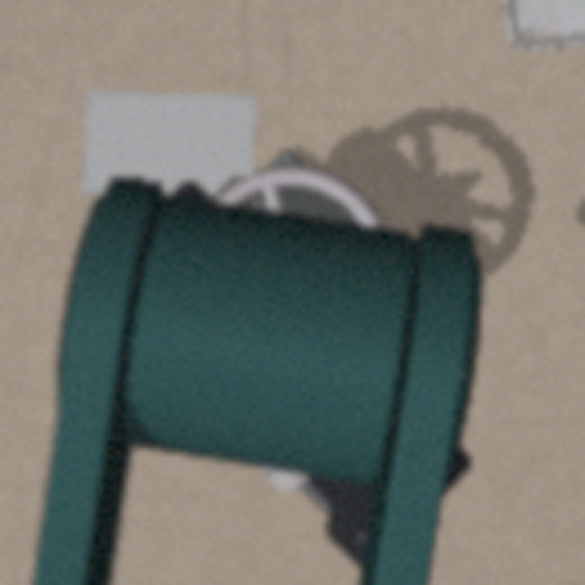

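View pics/scene2c.png

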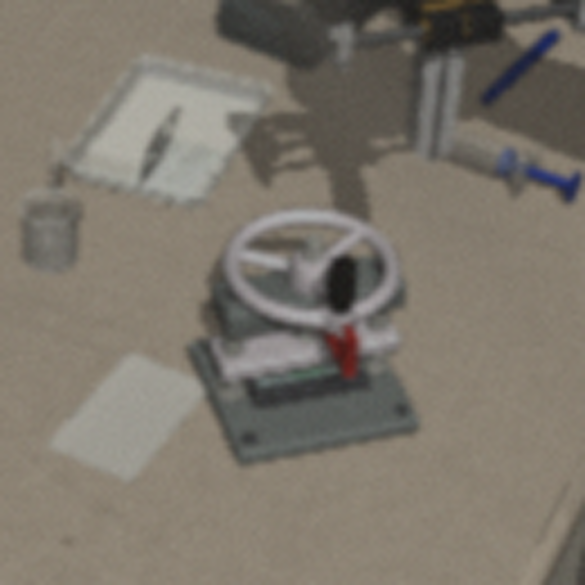

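The scene view now has a clear line to the press: handle at about crop (341,283) and index at (343,352). The closed fingers hang up and to the right, clear of it. I'll cross-check the fitted pose in this second view.

```bash
python3 - <<'E'
from h import *
d=np.load('pics/scene2.npz');s={k:d[k] for k in d}
a=cv2.imread('pics/scene2.png')[140:270,220:350];a=cv2.resize(a,None,fx=4.5,fy=4.5,interpolation=cv2.INTER_CUBIC)
P=lambda X:((proj(s,X)-[220,140]+.5)*4.5-.5)
t=np.linspace(0,2*np.pi,200)
X=np.c_[C[0]+.061*np.cos(t),C[1]+.061*np.sin(t),0*t+.124]
cv2.polylines(a,[P(X).astype(int)],True,(0,255,255),1)
h=C+.055*np.array([np.cos(PH0),np.sin(PH0)])
for z in(.125,.167):
    X=np.c_[h[0]+.009*np.cos(t),h[1]+.009*np.sin(t),0*t+z]
    cv2.polylines(a,[P(X).astype(int)],True,(0,255,0),1)
cv2.circle(a,tuple(int(v) for v in P([[*C,.142]])[0]),3,(0,0,255),-1)
o=robot.get_obs();cv2.circle(a,tuple(int(v) for v in P([o['tool_pos']])[0]),4,(255,0,255),-1)
cv2.imwrite('pics/ov.png',a)
E
```

```text
(no output)
```

View pics/ov.png

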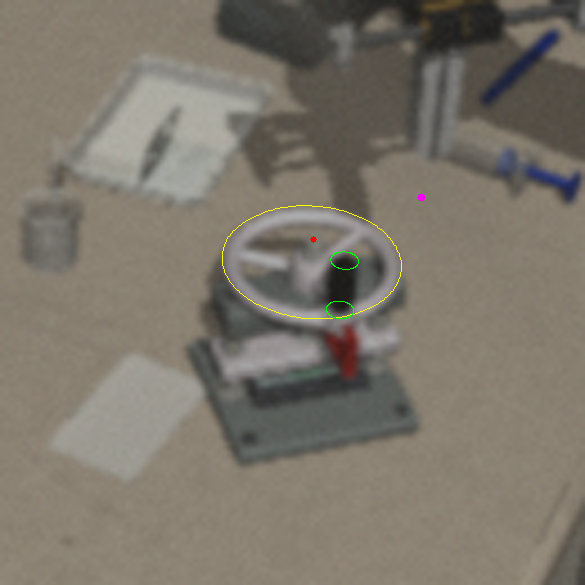

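The rim and handle model agree to about 1 px. But the projected TCP at (421,197) lies well below the visible finger end at (430,157), so I'll look closer.

```bash
python3 - <<'E'
from h import *
d=np.load('pics/scene2.npz');s={k:d[k] for k in d}
print(proj(s,[[.4396,-.0205,.2098]]),proj(s,[[.4396,-.0205,.307]]))
a=cv2.imread('pics/scene2.png')[125:200,280:360];a=cv2.resize(a,None,fx=7,fy=7,interpolation=cv2.INTER_CUBIC)
cv2.imwrite('pics/z.png',a)
E
```

```text
[[313.29690888 183.54635151]] [[316.6498272  155.44976695]]
```

View pics/z.png

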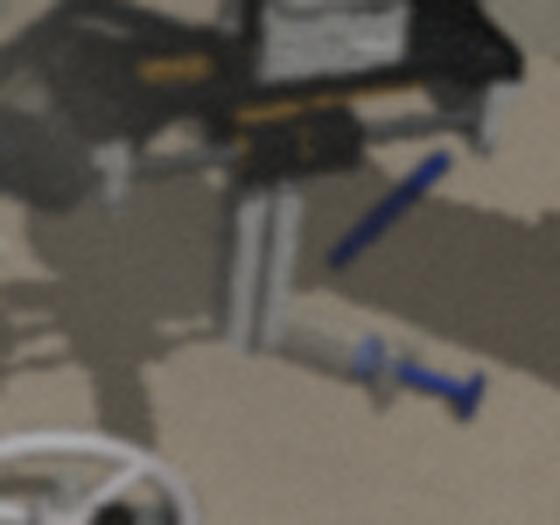

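```bash
python3 - <<'E'
from h import *
o=robot.get_obs();print(o['tool_pos'],o['qvel'].round(4),o['time'])
R=rot(o);p=o['tool_pos']
s=snap('scene','scene3')
a=s['image'][100:215,250:390,::-1];a=np.ascontiguousarray(cv2.resize(a,None,fx=5,fy=5,interpolation=cv2.INTER_CUBIC))
def dr(a,s,p,R,x0,y0,w,f):
    for x in(-w,w):
        for z in(-.008,.008):
            q=[(proj(s,[p+R@[x,-L,z]])[0]-[x0,y0]+.5)*f for L in(0,.097)]
            cv2.line(a,*[tuple(int(v) for v in k) for k in q],(255,0,255),1)
dr(a,s,p,R,250,100,.0125,5);cv2.imwrite('pics/z.png',a)
d=np.load('pics/scene0.npz');s={k:d[k] for k in d}
R=Rn.from_euler('xyz',[-1.5706,.002,1.131]).as_matrix();p=np.array([.2339,.4972,.1708])
a=cv2.imread('pics/scene0.png')[270:384,250:390];a=np.ascontiguousarray(cv2.resize(a,None,fx=5,fy=5,interpolation=cv2.INTER_CUBIC))
dr(a,s,p,R,250,270,.0595,5);cv2.imwrite('pics/z0.png',a)
E
```

```text
[ 0.43970105 -0.02033542  0.21005661] [-0.0003 -0.0007 -0.0021 -0.0001  0.0003 -0.0023] 1.75
```

View pics/z.png

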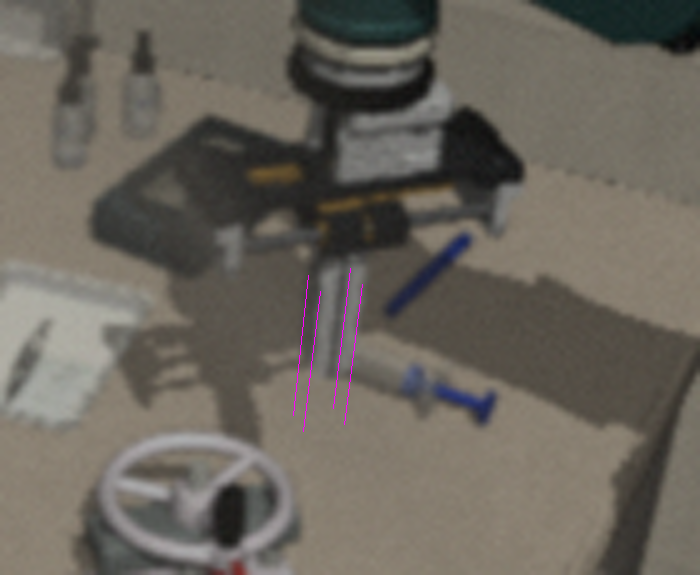

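View pics/z0.png

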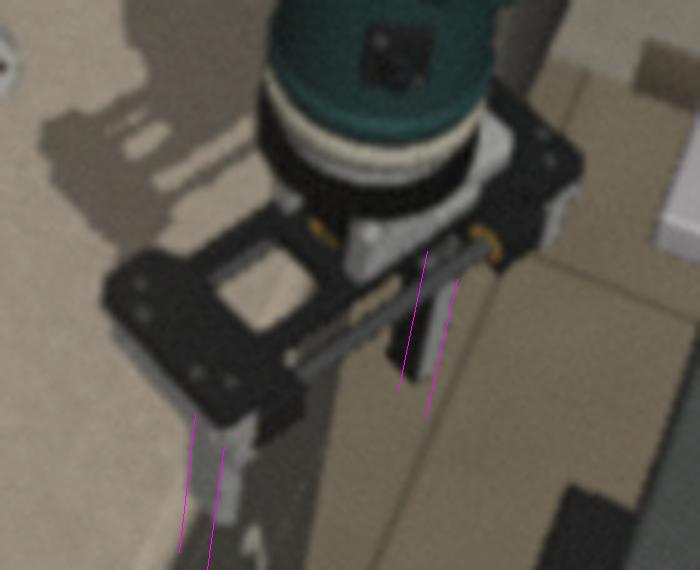

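```bash
python3 - <<'E'
from h import *
d=np.load('pics/top0.npz');s={k:d[k] for k in d}
R=Rn.from_euler('xyz',[-1.5706,.002,1.131]).as_matrix();p=np.array([.2339,.4972,.1708])
a=cv2.imread('pics/top0.png')[264:384,0:130];a=np.ascontiguousarray(cv2.resize(a,None,fx=6,fy=5.99,interpolation=cv2.INTER_CUBIC))
def dr(a,s,p,R,x0,y0,w,f,L1=.097):
    for x in(-w,w):
        for z in(-.008,.008):
            q=[(proj(s,[p+R@[x,-L,z]])[0]-[x0,y0]+.5)*f for L in(0,L1)]
            print(q); cv2.line(a,*[tuple(int(v) for v in k) for k in q],(255,0,255),1)
dr(a,s,p,R,0,264,.0595,6)
# body outline
q=[(proj(s,[p+R@[x,-.097,z]])[0]-[0,264]+.5)*6 for x,z in((-.0885,-.0375),(.0885,-.0375),(.0885,.0375),(-.0885,.0375))]
cv2.polylines(a,[np.int32(q)],True,(0,255,0),1)
cv2.imwrite('pics/z1.png',a)
d=np.load('pics/scene0.npz');s={k:d[k] for k in d}
a=cv2.imread('pics/scene0.png')[270:384,250:390];a=np.ascontiguousarray(cv2.resize(a,None,fx=5,fy=5,interpolation=cv2.INTER_CUBIC))
q=[(proj(s,[p+R@[x,-.097,z]])[0]-[250,270]+.5)*5 for x,z in((-.0885,-.0375),(.0885,-.0375),(.0885,.0375),(-.0885,.0375))]
cv2.polylines(a,[np.int32(q)],True,(0,255,0),1)
cv2.imwrite('pics/z0.png',a)
E
```

```text
[array([407.57685161, 450.15146274]), array([283.40034174, 499.55067251])]
[array([390.7841202 , 485.45934543]), array([265.01089982, 538.52244684])]
[array([171.95513845, 319.06077817]), array([ 27.40429151, 351.87831147])]
[array([155.37826738, 353.5498522 ]), array([  9.42125543, 389.80652058])]
```

View pics/z1.png

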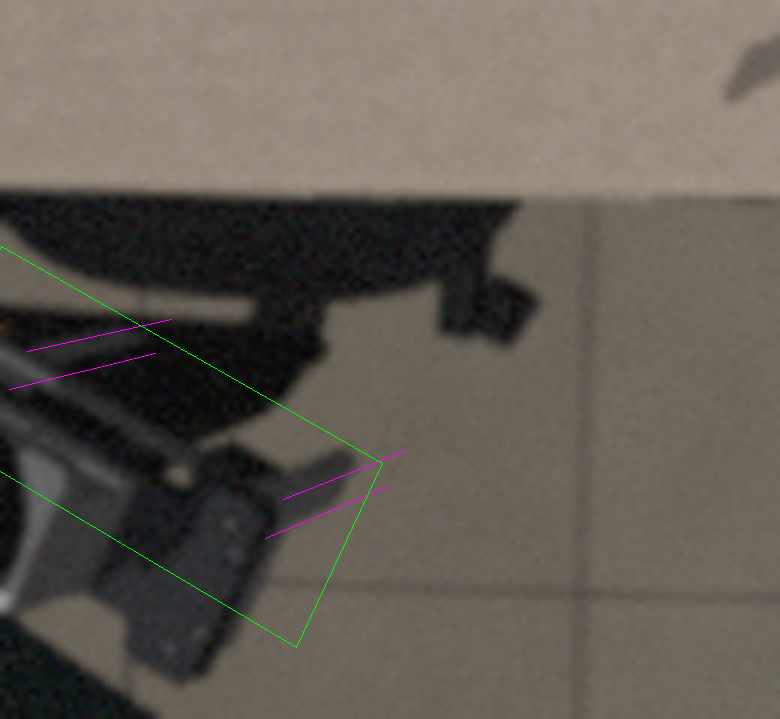

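View pics/z0.png

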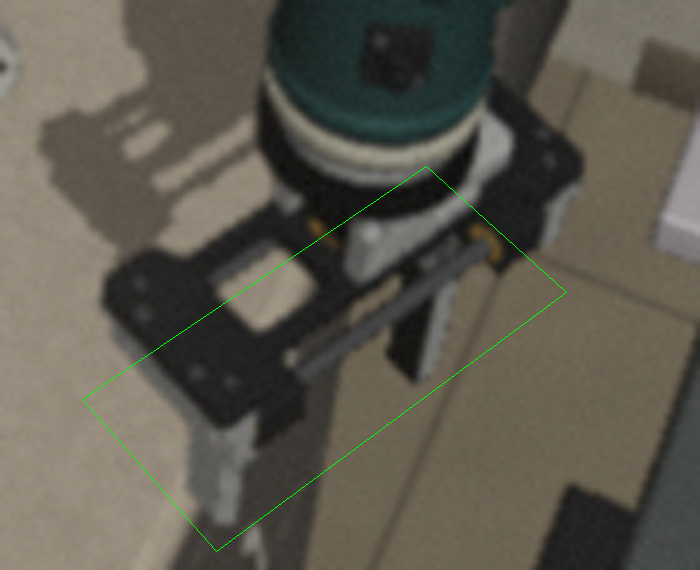

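In both cameras the visible fingertip appears about 30 mm higher than the reported TCP, while the press fits both views. So I'll come down outside the rim to a reported z of 0.137, which is safe either way, and compare in the picture.

```bash
python3 -m handwheel '[{"delta_pos":[0,10,0],"yaw":0},{"delta_pos":[0,25,0],"yaw":0},{"delta_pos":[0,40,0],"yaw":0},{"delta_pos":[0,55,0],"yaw":0},{"delta_pos":[0,65,0],"yaw":0},{"delta_pos":[0,73,0],"yaw":0},{"delta_pos":[0,73,0],"yaw":0},{"delta_pos":[0,73,0],"yaw":0}]'
cat >> h.py <<'E'
def over(name,x0=250,y0=130,w=130,h=110,f=6,dz=0):
    o=robot.get_obs();R=rot(o);p=o['tool_pos']+[0,0,dz]
    print(o['tool_pos'].round(4),o['ee_rot'].round(3),o['wrist_force'].round(2),o['time'])
    s=snap('scene',name)
    a=s['image'][y0:y0+h,x0:x0+w,::-1];a=np.ascontiguousarray(cv2.resize(a,None,fx=f,fy=f,interpolation=cv2.INTER_CUBIC))
    P=lambda X:np.int32((proj(s,X)-[x0,y0]+.5)*f)
    b=np.array([[-.0125,-.008],[.0125,-.008],[.0125,.008],[-.0125,.008]])
    for L in(0,.03): cv2.polylines(a,[P(np.array([p+R@[i,-L,k] for i,k in b]))],True,(255,0,255),1)
    t=np.linspace(0,2*np.pi,100)
    cv2.polylines(a,[P(np.c_[C[0]+.061*np.cos(t),C[1]+.061*np.sin(t),0*t+.124])],True,(0,255,255),1)
    cv2.imwrite('pics/%s.png'%name,a)
E
python3 -c "
from h import *
over('d1')"
```

```text
time: 2.6
tool_pos: [0.4401, -0.0218, 0.137]
ee_rot: [-1.571, -0.0, 0.768]
wrist_force: [-0.3, 0.1, -0.6]
width: 0.0003
[ 0.4401 -0.0218  0.137 ] [-1.571 -0.     0.768] [-0.31  0.1  -0.64] 2.6
```

View pics/d1.png

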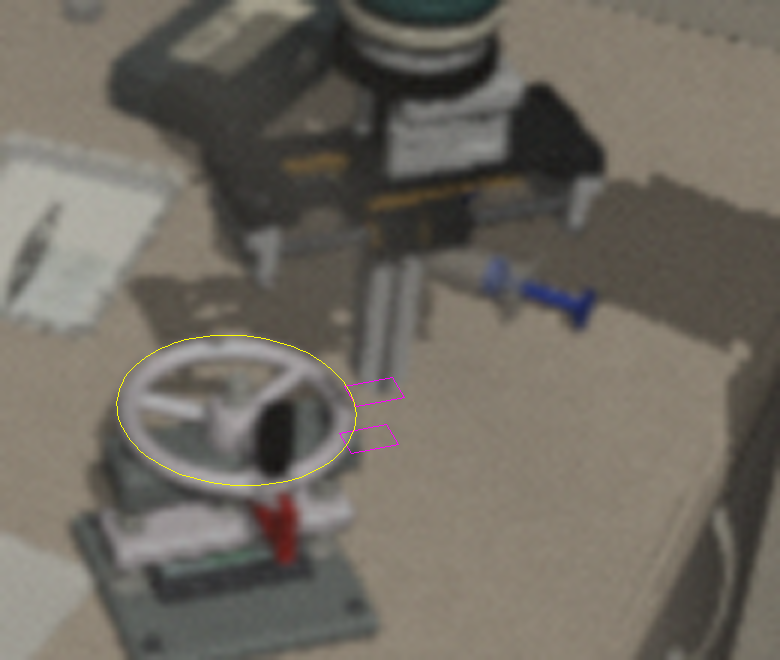

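At reported z 0.137 the visible tips end at about (380,385), exactly on my box drawn 30 mm above the reported TCP. So xy agrees and the real tip is near z≈0.167. I'll move 15 mm further out and descend slowly, watching force and image.

```bash
python3 -m handwheel '[{"delta_pos":[-8,0,0],"yaw":0},{"delta_pos":[-15,0,0],"yaw":0},{"delta_pos":[-15,3,0],"yaw":0},{"delta_pos":[-15,6,0],"yaw":0},{"delta_pos":[-15,9,0],"yaw":0},{"delta_pos":[-15,12,0],"yaw":0},{"delta_pos":[-15,15,0],"yaw":0},{"delta_pos":[-15,18,0],"yaw":0},{"delta_pos":[-15,21,0],"yaw":0},{"delta_pos":[-15,24,0],"yaw":0},{"delta_pos":[-15,24,0],"yaw":0}]'
python3 -c "
from h import *
over('d2')"
```

```text
time: 3.75
tool_pos: [0.4288, -0.0321, 0.1123]
ee_rot: [-1.57, 0.001, 0.768]
wrist_force: [-0.2, -0.2, -0.4]
width: 0.0005
[ 0.4288 -0.0321  0.1123] [-1.57e+00  1.00e-03  7.68e-01] [-0.21 -0.17 -0.37] 3.75
```

View pics/d2.png

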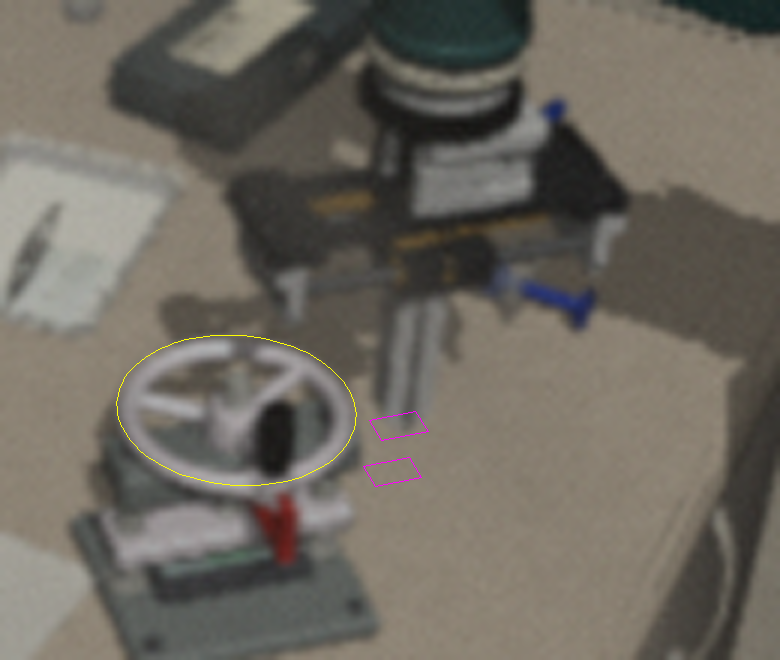

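Visible tip is now about z 0.142, no contact, and the rim overlay is within about 1 px. Now I'll approach along tool x: expected contact is about 42 mm away, so I'll go 34 mm first.

```bash
python3 -m handwheel '[{"delta_pos":[4,0,0],"yaw":0},{"delta_pos":[8,0,0],"yaw":0},{"delta_pos":[12,0,0],"yaw":0},{"delta_pos":[16,0,0],"yaw":0},{"delta_pos":[19,0,0],"yaw":0},{"delta_pos":[22,0,0],"yaw":0},{"delta_pos":[25,0,0],"yaw":0},{"delta_pos":[28,0,0],"yaw":0},{"delta_pos":[30,0,0],"yaw":0},{"delta_pos":[32,0,0],"yaw":0},{"delta_pos":[34,0,0],"yaw":0},{"delta_pos":[34,0,0],"yaw":0}]'
python3 -c "
from h import *
over('d3',dz=.03)"
```

```text
time: 5.0
tool_pos: [0.4538, -0.0084, 0.1129]
ee_rot: [-1.571, -0.0, 0.768]
wrist_force: [0.1, 0.1, -0.0]
width: 0.0005
[ 0.4538 -0.0084  0.1129] [-1.571 -0.     0.768] [ 0.15  0.05 -0.  ] 5.0
```

View pics/d3.png

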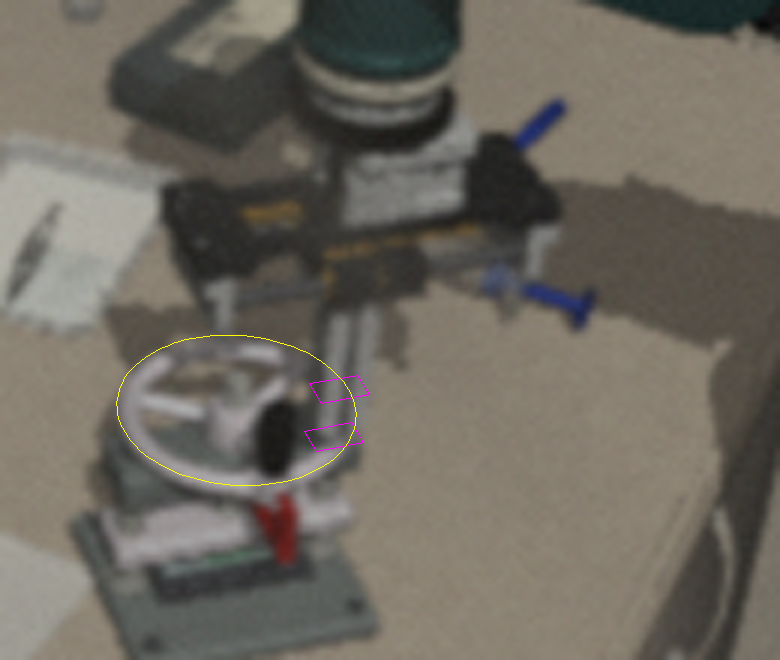

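No contact while over the rim, so the camera's tip height (about 0.143) holds and the fingers overlap the handle by 24 mm. Next I'll step slowly into contact.

```bash
python3 -m handwheel '[{"delta_pos":[1.5,0,0],"yaw":0},{"delta_pos":[3,0,0],"yaw":0},{"delta_pos":[4.5,0,0],"yaw":0},{"delta_pos":[6,0,0],"yaw":0},{"delta_pos":[7.5,0,0],"yaw":0},{"delta_pos":[9,0,0],"yaw":0}]'
python3 -m handwheel '[{"delta_pos":[1.5,0,0],"yaw":0},{"delta_pos":[3,0,0],"yaw":0}]'
python3 -m handwheel '[{"delta_pos":[1.5,0,0],"yaw":0},{"delta_pos":[3,0,0],"yaw":0}]'
```

```text
time: 5.65
tool_pos: [0.4602, -0.0022, 0.1129]
ee_rot: [-1.571, -0.0, 0.768]
wrist_force: [-0.0, -0.7, -0.2]
width: 0.0005
time: 5.85
tool_pos: [0.4617, -0.0007, 0.1128]
ee_rot: [-1.571, 0.002, 0.768]
wrist_force: [-2.7, -2.2, 0.9]
width: 0.0007
time: 6.05
tool_pos: [0.4642, 0.0017, 0.1128]
ee_rot: [-1.571, 0.001, 0.768]
wrist_force: [-2.3, -1.5, 1.6]
width: 0.0006
```

Contact at about the expected place, pushing force about 3 N. Now I'll compute an offset path with tool yaw fixed, in which the contact slides smoothly over the finger faces and corners, as tool-axis shifts.

```bash
cat >> h.py <<'E'
HX,HZ=.0108,.008
def toolxy(th,o):
    """tool centre (world xy) with wheel at th"""
    R=rot(o);X=R[:2,0];Z=R[:2,2]
    ph=PH0-th;H=C+.055*np.array([np.cos(ph),np.sin(ph)]);d=np.array([np.sin(ph),-np.cos(ph)])
    al=np.degrees(np.arctan2(d@Z,d@X));k=int(np.round(al/90));de=al-90*k
    ax=lambda a:np.round([np.cos(np.radians(a)),np.sin(np.radians(a))])
    e=ax(90*k);s=ax(90*k+90);half=np.array([HX,HZ])
    if abs(de)<25: c=e*half+s*half*de/25; n=e
    else:
        sg=np.sign(de);c=(e+s*sg)*half;na=90*k+sg*(abs(de)-25)/20*45;n=np.array([np.cos(np.radians(na)),np.sin(np.radians(na))])
    q=.010*n+c
    return H-(q[0]*X+q[1]*Z)
def est(o=None):
    o=o or robot.get_obs();t=np.linspace(-.2,6.8,7001)
    P=np.array([toolxy(v,o) for v in t]);i=np.argmin(np.linalg.norm(P-o['tool_pos'][:2],axis=1));return t[i],np.linalg.norm(P[i]-o['tool_pos'][:2])
def plan(ths,z=None,p=None):
    o=robot.get_obs();print('est',est(o),o['wrist_force'].round(1))
    p=o['tool_pos'] if p is None else p
    for th in ths:
        print(round(float(th),3),(rot(o).T@(np.r_[toolxy(th,o),.112 if z is None else z]-p)*1000).round(1).tolist())
E
python3 -c "
from h import *
plan(np.radians(np.arange(5,126,5)))"
```

```text
est (np.float64(6.379), np.float64(0.0007779923589630863)) [-2.3 -1.5  1.6]
0.087 [-0.7, 0.8, 0.6]
0.175 [4.1, 0.8, 1.6]
0.262 [8.8, 0.8, 2.2]
0.349 [13.4, 0.8, 2.3]
0.436 [17.8, 0.8, 2.1]
0.524 [22.2, 0.8, 1.8]
0.611 [26.9, 0.8, 1.1]
0.698 [31.6, 0.8, -0.1]
0.785 [36.4, 0.8, -1.8]
0.873 [41.1, 0.8, -4.1]
0.96 [45.8, 0.8, -7.0]
1.047 [50.2, 0.8, -10.4]
1.134 [54.4, 0.8, -14.5]
1.222 [58.4, 0.8, -18.9]
1.309 [62.0, 0.8, -23.5]
1.396 [65.2, 0.8, -28.2]
1.484 [68.0, 0.8, -32.9]
1.571 [70.4, 0.8, -37.7]
1.658 [72.3, 0.8, -42.5]
1.745 [73.8, 0.8, -47.3]
1.833 [75.0, 0.8, -52.0]
1.92 [75.7, 0.8, -56.6]
2.007 [76.0, 0.8, -61.0]
2.094 [75.7, 0.8, -65.4]
2.182 [75.0, 0.8, -70.0]
```

```bash
python3 -m handwheel '[{"delta_pos":[3,0,1.2],"yaw":0},{"delta_pos":[7,0,2],"yaw":0},{"delta_pos":[11,0,2.3],"yaw":0},{"delta_pos":[15,0,2.2],"yaw":0},{"delta_pos":[19,0,2],"yaw":0},{"delta_pos":[23,0,1.7],"yaw":0},{"delta_pos":[27,0,1],"yaw":0},{"delta_pos":[32,0,0],"yaw":0},{"delta_pos":[36.5,0,-2],"yaw":0},{"delta_pos":[41,0,-4],"yaw":0}]'
python3 -c "
from h import *
plan(np.radians(np.arange(55,121,5)));over('e1',dz=.03)"
```

```text
time: 7.05
tool_pos: [0.4969, 0.0284, 0.1127]
ee_rot: [-1.57, -0.001, 0.769]
wrist_force: [-1.9, 0.5, -0.2]
width: 0.0005
est (np.float64(0.881), np.float64(0.0008851845183897311)) [-1.9  0.5 -0.2]
0.96 [3.8, 0.7, -3.4]
1.047 [8.2, 0.7, -6.9]
1.134 [12.4, 0.7, -11.0]
1.222 [16.4, 0.7, -15.4]
1.309 [20.0, 0.7, -20.0]
1.396 [23.2, 0.7, -24.7]
1.484 [25.9, 0.7, -29.4]
1.571 [28.3, 0.7, -34.2]
1.658 [30.3, 0.7, -39.0]
1.745 [31.8, 0.7, -43.8]
1.833 [32.9, 0.7, -48.4]
1.92 [33.6, 0.7, -53.0]
2.007 [33.9, 0.7, -57.4]
2.094 [33.7, 0.7, -61.9]
[0.4969 0.0284 0.1127] [-1.57e+00 -1.00e-03  7.69e-01] [-1.89  0.49 -0.25] 7.05
```

View pics/e1.png

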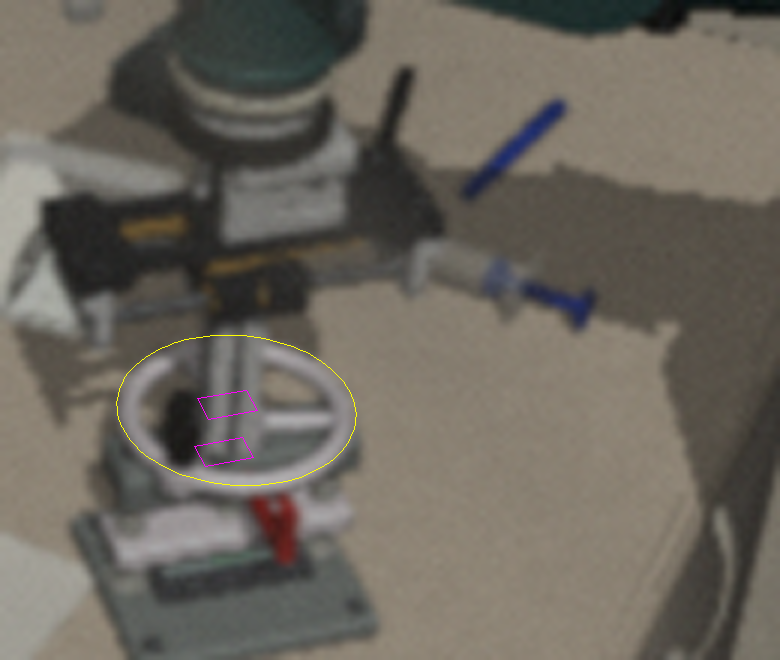

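The handle moved along with the fingers to crop (182,430); force is about 2 N. Continuing.

```bash
python3 -m handwheel '[{"delta_pos":[4,0,-3.5],"yaw":0},{"delta_pos":[8,0,-7],"yaw":0},{"delta_pos":[12.5,0,-11],"yaw":0},{"delta_pos":[16.5,0,-15.5],"yaw":0},{"delta_pos":[20,0,-20],"yaw":0},{"delta_pos":[23,0,-25],"yaw":0},{"delta_pos":[26,0,-29.5],"yaw":0},{"delta_pos":[28.5,0,-34],"yaw":0},{"delta_pos":[30.5,0,-39],"yaw":0},{"delta_pos":[32,0,-44],"yaw":0},{"delta_pos":[33,0,-48.5],"yaw":0},{"delta_pos":[33.5,0,-53],"yaw":0}]'
python3 -c "
from h import *
plan(np.radians(np.arange(110,181,5)));over('e2',dz=.03)"
```

```text
time: 8.3
tool_pos: [0.558, 0.0125, 0.1129]
ee_rot: [-1.571, -0.0, 0.768]
wrist_force: [-2.2, 2.3, -0.8]
width: 0.0006
est (np.float64(1.934), np.float64(0.0008894238682550308)) [-2.2  2.3 -0.8]
1.92 [0.8, 0.9, 0.8]
2.007 [1.1, 0.9, -3.6]
2.094 [0.9, 0.9, -8.1]
2.182 [0.2, 0.9, -12.7]
2.269 [-1.0, 0.9, -17.4]
2.356 [-2.8, 0.9, -22.2]
2.443 [-5.1, 0.8, -26.9]
2.531 [-7.9, 0.8, -31.6]
2.618 [-11.4, 0.8, -36.0]
2.705 [-15.5, 0.8, -40.2]
2.793 [-19.9, 0.8, -43.6]
2.88 [-24.5, 0.8, -46.7]
2.967 [-29.2, 0.8, -49.3]
3.054 [-33.9, 0.8, -51.6]
3.142 [-38.7, 0.8, -53.4]
[0.558  0.0125 0.1129] [-1.571 -0.     0.768] [-2.24  2.31 -0.8 ] 8.3
```

View pics/e2.png

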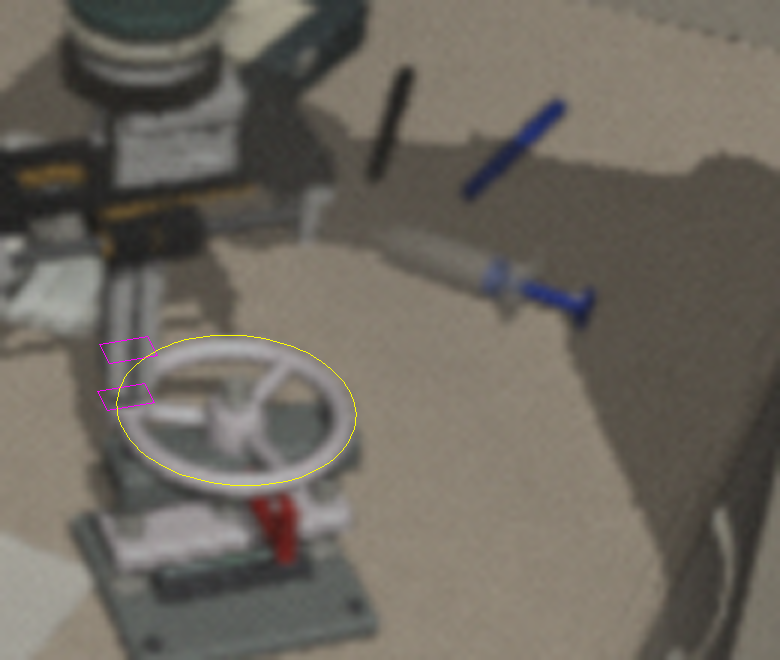

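The left spoke points at (140,410), where the handle stands hidden behind the fingers as predicted (24° world). Contact force is 3 N. Continuing.

```bash
python3 -m handwheel '[{"delta_pos":[1,0,-3.5],"yaw":0},{"delta_pos":[1,0,-8],"yaw":0},{"delta_pos":[0,0,-12.5],"yaw":0},{"delta_pos":[-1,0,-17.5],"yaw":0},{"delta_pos":[-3,0,-22],"yaw":0},{"delta_pos":[-5,0,-27],"yaw":0},{"delta_pos":[-8,0,-31.5],"yaw":0},{"delta_pos":[-11.5,0,-36],"yaw":0},{"delta_pos":[-15.5,0,-40],"yaw":0},{"delta_pos":[-20,0,-43.5],"yaw":0},{"delta_pos":[-24.5,0,-46.5],"yaw":0},{"delta_pos":[-29,0,-49.5],"yaw":0}]'
python3 -c "
from h import *
plan(np.radians(np.arange(170,241,5)));over('e3',dz=.03)"
```

```text
time: 9.55
tool_pos: [0.5713, -0.0438, 0.1132]
ee_rot: [-1.571, -0.0, 0.768]
wrist_force: [1.4, 2.1, -1.3]
width: 0.0009
est (np.float64(2.9739999999999998), np.float64(0.00017032954193975906)) [ 1.4  2.1 -1.3]
2.967 [0.3, 1.2, 0.4]
3.054 [-4.4, 1.2, -1.9]
3.142 [-9.2, 1.2, -3.7]
3.229 [-14.0, 1.2, -5.1]
3.316 [-18.8, 1.2, -6.0]
3.403 [-23.5, 1.2, -6.6]
3.491 [-28.0, 1.2, -6.8]
3.578 [-32.5, 1.2, -6.5]
3.665 [-36.9, 1.1, -6.3]
3.752 [-41.5, 1.1, -5.6]
3.84 [-46.3, 1.1, -4.4]
3.927 [-51.1, 1.1, -2.7]
4.014 [-55.8, 1.1, -0.4]
4.102 [-60.5, 1.1, 2.5]
4.189 [-64.9, 1.1, 6.0]
[ 0.5713 -0.0438  0.1132] [-1.571 -0.     0.768] [ 1.43  2.07 -1.31] 9.55
```

View pics/e3.png

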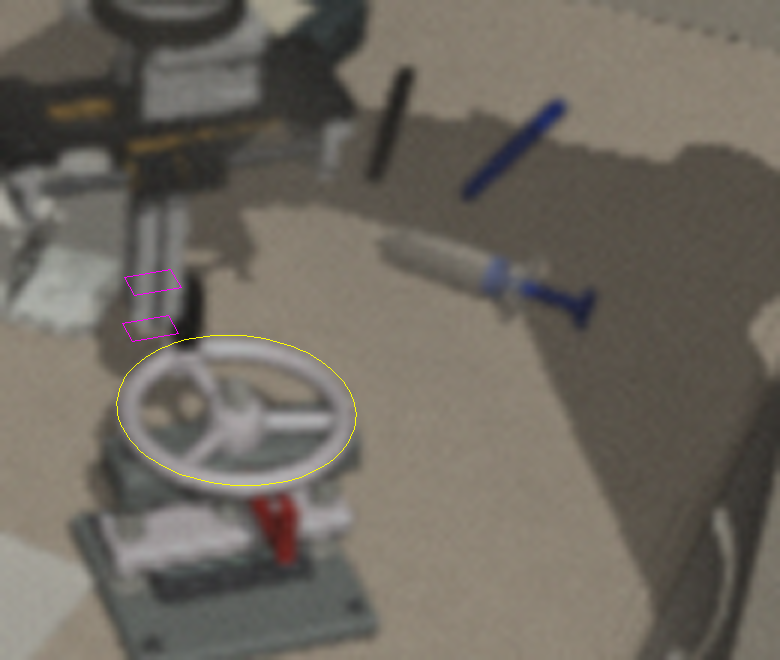

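The handle is at (190,310), just right of the fingers, at about 2.97 rad. Continuing.

```bash
python3 -m handwheel '[{"delta_pos":[-4.5,0,-2],"yaw":0},{"delta_pos":[-9,0,-3.5],"yaw":0},{"delta_pos":[-14,0,-5],"yaw":0},{"delta_pos":[-19,0,-6],"yaw":0},{"delta_pos":[-23.5,0,-6.5],"yaw":0},{"delta_pos":[-28,0,-7],"yaw":0},{"delta_pos":[-32.5,0,-6.5],"yaw":0},{"delta_pos":[-37,0,-6.5],"yaw":0},{"delta_pos":[-41.5,0,-5.5],"yaw":0},{"delta_pos":[-46.5,0,-4.5],"yaw":0},{"delta_pos":[-51,0,-2.5],"yaw":0},{"delta_pos":[-56,0,-0.5],"yaw":0}]'
python3 -c "
from h import *
plan(np.radians(np.arange(230,301,5)));over('e4',dz=.03)"
```

```text
time: 10.8
tool_pos: [0.5309, -0.0833, 0.113]
ee_rot: [-1.572, 0.001, 0.768]
wrist_force: [3.3, -0.9, -0.1]
width: 0.0007
est (np.float64(4.023), np.float64(0.0003768734511845828)) [ 3.3 -0.9 -0.1]
4.014 [0.7, 1.0, 0.1]
4.102 [-4.0, 1.0, 3.0]
4.189 [-8.5, 1.0, 6.4]
4.276 [-12.6, 1.0, 10.5]
4.363 [-16.6, 1.0, 14.9]
4.451 [-20.2, 0.9, 19.5]
4.538 [-23.4, 0.9, 24.2]
4.625 [-26.2, 0.9, 28.9]
4.712 [-28.6, 0.9, 33.7]
4.8 [-30.5, 0.9, 38.5]
4.887 [-32.1, 0.9, 43.3]
4.974 [-33.2, 0.9, 48.0]
5.061 [-33.9, 0.9, 52.5]
5.149 [-34.2, 0.9, 57.0]
5.236 [-34.0, 0.9, 61.4]
[ 0.5309 -0.0833  0.113 ] [-1.572e+00  1.000e-03  7.680e-01] [ 3.28 -0.89 -0.09] 10.8
```

View pics/e4.png

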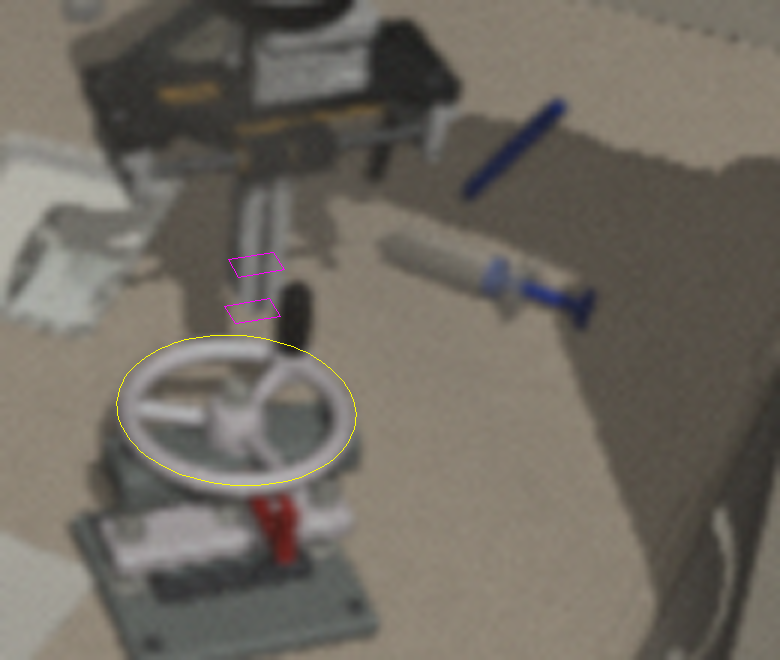

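Handle at (293,318), fingers behind it, about 4.02 rad. Continuing.

```bash
python3 -m handwheel '[{"delta_pos":[-4,0,3],"yaw":0},{"delta_pos":[-8.5,0,6.5],"yaw":0},{"delta_pos":[-12.5,0,10.5],"yaw":0},{"delta_pos":[-16.5,0,15],"yaw":0},{"delta_pos":[-20,0,19.5],"yaw":0},{"delta_pos":[-23.5,0,24],"yaw":0},{"delta_pos":[-26,0,29],"yaw":0},{"delta_pos":[-28.5,0,33.5],"yaw":0},{"delta_pos":[-30.5,0,38.5],"yaw":0},{"delta_pos":[-32,0,43.5],"yaw":0},{"delta_pos":[-33,0,48],"yaw":0},{"delta_pos":[-34,0,52.5],"yaw":0}]'
python3 -c "
from h import *
plan(np.radians(np.r_[np.arange(290,346,5),np.arange(348,361,3)]));over('e5',dz=.03)"
```

```text
time: 12.05
tool_pos: [0.4699, -0.0681, 0.1128]
ee_rot: [-1.571, 0.0, 0.768]
wrist_force: [1.9, -2.4, -1.1]
width: 0.0004
est (np.float64(5.075), np.float64(0.0006126760289221807)) [ 1.9 -2.4 -1.1]
5.061 [-0.5, 0.8, -0.7]
5.149 [-0.9, 0.8, 3.7]
5.236 [-0.6, 0.8, 8.1]
5.323 [0.1, 0.8, 12.8]
5.411 [1.3, 0.8, 17.5]
5.498 [3.0, 0.8, 22.3]
5.585 [5.3, 0.8, 27.0]
5.672 [8.2, 0.8, 31.7]
5.76 [11.7, 0.8, 36.1]
5.847 [15.7, 0.8, 40.3]
5.934 [20.2, 0.8, 43.7]
6.021 [24.8, 0.8, 46.8]
6.074 [27.6, 0.8, 48.4]
6.126 [30.4, 0.8, 49.9]
6.178 [33.2, 0.8, 51.2]
6.231 [36.1, 0.8, 52.4]
6.283 [39.0, 0.8, 53.4]
[ 0.4699 -0.0681  0.1128] [-1.571  0.     0.768] [ 1.9  -2.35 -1.09] 12.05
```

View pics/e5.png

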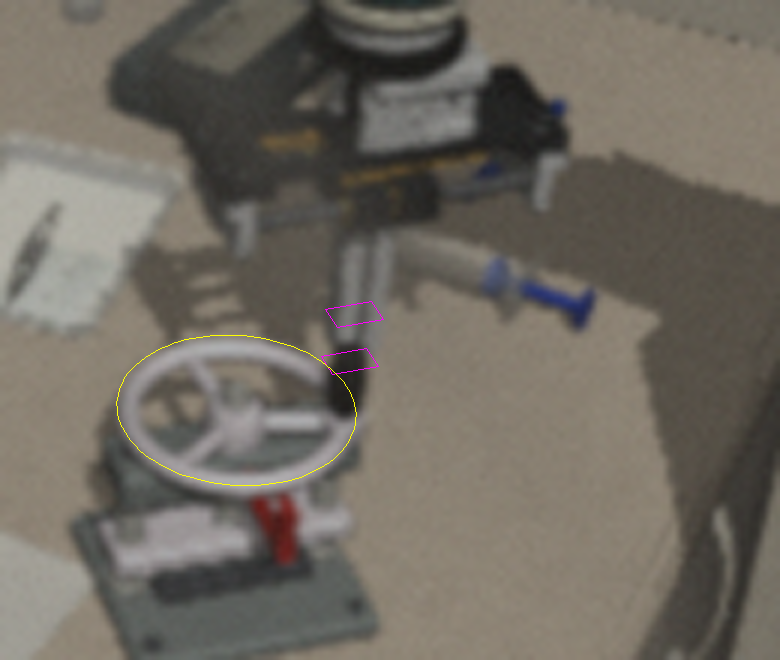

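Handle at (345,378), fingers behind it, about 5.07 rad. I'll go on to about 5.93, slowing down.

```bash
python3 -m handwheel '[{"delta_pos":[-1,0,3.5],"yaw":0},{"delta_pos":[-0.5,0,8],"yaw":0},{"delta_pos":[0,0,12.5],"yaw":0},{"delta_pos":[1.5,0,17.5],"yaw":0},{"delta_pos":[3,0,22],"yaw":0},{"delta_pos":[5.5,0,27],"yaw":0},{"delta_pos":[8,0,31.5],"yaw":0},{"delta_pos":[11.5,0,36],"yaw":0},{"delta_pos":[14.5,0,39],"yaw":0},{"delta_pos":[17,0,41.5],"yaw":0},{"delta_pos":[19,0,43],"yaw":0},{"delta_pos":[20,0,43.5],"yaw":0}]'
python3 -c "
from h import *
plan(np.radians(np.arange(342,361,2)));over('e6',dz=.03)"
```

```text
time: 13.3
tool_pos: [0.4541, -0.0226, 0.1126]
ee_rot: [-1.57, 0.0, 0.768]
wrist_force: [-2.1, -1.0, 0.9]
width: 0.0009
est (np.float64(5.935), np.float64(7.986214659378444e-05)) [-2.1 -1.   0.9]
5.969 [1.7, 0.6, 1.3]
6.004 [3.6, 0.6, 2.5]
6.039 [5.4, 0.6, 3.6]
6.074 [7.3, 0.6, 4.7]
6.109 [9.2, 0.6, 5.7]
6.144 [11.1, 0.6, 6.6]
6.178 [13.0, 0.6, 7.5]
6.213 [14.9, 0.6, 8.3]
6.248 [16.8, 0.6, 9.1]
6.283 [18.7, 0.6, 9.7]
[ 0.4541 -0.0226  0.1126] [-1.57   0.     0.768] [-2.12 -0.96  0.94] 13.3
```

View pics/e6.png

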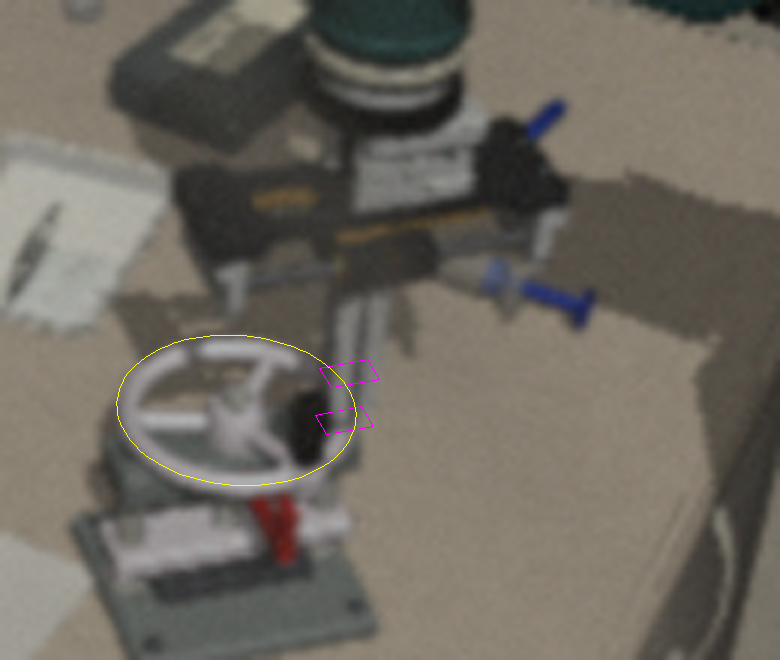

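The handle is at (307,428) and its start position in this view was (275,437). Remaining push is about 18.7 mm; I'll go 17.5 slowly, then check.

```bash
python3 -m handwheel '[{"delta_pos":[2.5,0,2],"yaw":0},{"delta_pos":[5.5,0,3.5],"yaw":0},{"delta_pos":[8,0,5],"yaw":0},{"delta_pos":[10.5,0,6.5],"yaw":0},{"delta_pos":[12.5,0,7.5],"yaw":0},{"delta_pos":[14.5,0,8.5],"yaw":0},{"delta_pos":[16,0,9],"yaw":0},{"delta_pos":[17,0,9.5],"yaw":0},{"delta_pos":[17.5,0,9.5],"yaw":0},{"delta_pos":[17.5,0,9.5],"yaw":0}]'
python3 - <<'E'
from h import *
plan([6.283]);over('e7',dz=.03)
def hand(n):
    s=np.load('pics/%s.npz'%n)['image'];g=s.max(2).astype(int);sub=g[185:225,265:320];m=sub<45
    ys,xs=np.nonzero(m);print(n,len(xs),xs.mean()+265,ys.mean()+185)
for n in('d1','d2','d3','e6','e7'):hand(n)
E
```

```text
time: 14.35
tool_pos: [0.4604, -0.0038, 0.1128]
ee_rot: [-1.57, -0.0, 0.768]
wrist_force: [-2.1, -1.3, -1.0]
width: 0.0002
est (np.float64(-0.02300000000000002), np.float64(0.00014577855870516216)) [-2.1 -1.3 -1. ]
6.283 [1.2, 0.8, 0.6]
[ 0.4604 -0.0038  0.1128] [-1.57  -0.     0.768] [-2.09 -1.33 -0.95] 14.35
d1 57 295.49122807017545 202.64912280701753
d2 53 295.47169811320754 202.81132075471697
d3 57 295.57894736842104 202.59649122807016
e6 54 300.8333333333333 200.57407407407408
e7 55 296.1272727272727 202.72727272727272
```

View pics/e7.png

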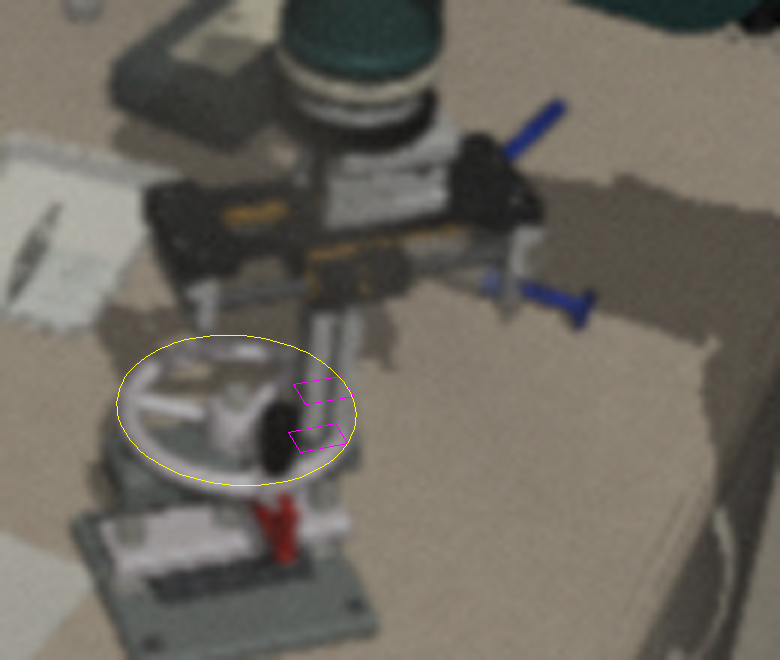

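The handle blob is at (296.1,202.7) against (295.5,202.7) at the start, so about 2 mm short. A small final nudge, then back straight off, rise and clear.

```bash
python3 -m handwheel '[{"delta_pos":[1,0,0.3],"yaw":0},{"delta_pos":[1.7,0,0.5],"yaw":0},{"delta_pos":[1.7,0,0.5],"yaw":0}]'
python3 -m handwheel '[{"delta_pos":[-2,0,0],"yaw":0},{"delta_pos":[-6,0,0],"yaw":0},{"delta_pos":[-14,0,0],"yaw":0},{"delta_pos":[-24,0,0],"yaw":0},{"delta_pos":[-34,0,0],"yaw":0},{"delta_pos":[-36,-20,0],"yaw":0},{"delta_pos":[-36,-50,0],"yaw":0},{"delta_pos":[-36,-80,0],"yaw":0},{"delta_pos":[-36,-80,0],"yaw":0},{"delta_pos":[-36,-80,0],"yaw":0}]'
python3 - <<'E'
from h import *
over('e8',dz=.03)
def hand(n):
    s=np.load('pics/%s.npz'%n)['image'];g=s.max(2).astype(int);sub=g[185:225,265:320];m=sub<45
    ys,xs=np.nonzero(m);print(n,len(xs),xs.mean()+265,ys.mean()+185)
for n in('d3','e7','e8'):hand(n)
E
```

```text
time: 14.7
tool_pos: [0.4614, -0.0025, 0.1129]
ee_rot: [-1.571, -0.0, 0.768]
wrist_force: [-2.0, -1.2, -0.7]
width: 0.0004
time: 15.7
tool_pos: [0.4354, -0.028, 0.1933]
ee_rot: [-1.572, -0.001, 0.767]
wrist_force: [-0.3, -0.8, -0.5]
width: 0.0002
[ 0.4354 -0.028   0.1933] [-1.572e+00 -1.000e-03  7.670e-01] [-0.33 -0.77 -0.52] 15.7
d3 57 295.57894736842104 202.59649122807016
e7 55 296.1272727272727 202.72727272727272
e8 54 295.18518518518516 203.59259259259258
```

View pics/e8.png

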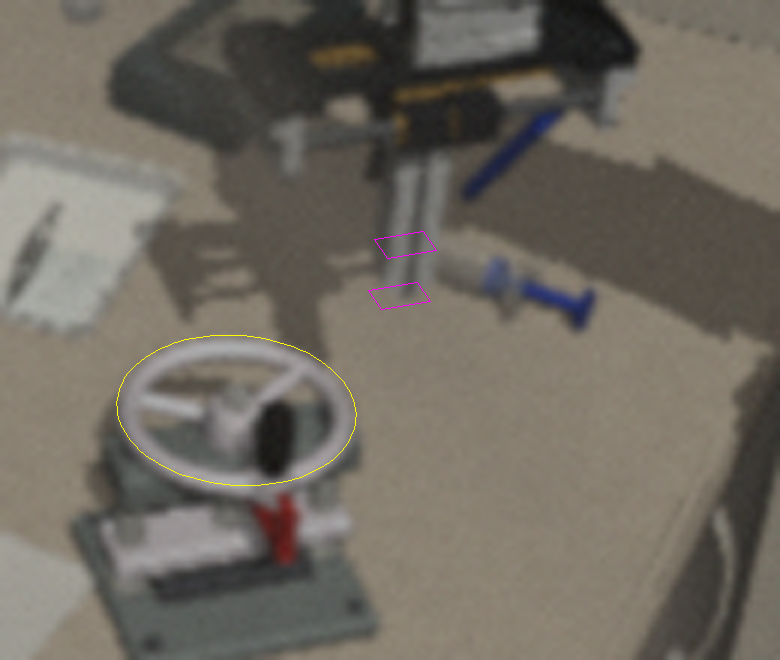

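Handle (275,437) is back over the index and the spokes match the start view. Last, I'll check that the surrounding items are unmoved.

```bash
python3 - <<'E'
from h import *
a=np.load('pics/scene2.npz')['image'].astype(int);s=np.load('pics/e8.npz');b=s['image'].astype(int)
s={k:s[k] for k in s}
for n,X in dict(petri=[.525,.243,.01],beaker=[.756,-.081,.04],syringe=[.483,-.346,.015],handle=[.4758,.0119,.146],ref=[.6,.1,0]).items():
    u,v=proj(s,[X])[0].astype(int);d=np.abs(a-b)[v-14:v+14,u-12:u+12].mean();
    A=a[v-16:v+16,u-16:u+16].astype(np.float32).mean(2);B=b[v-16:v+16,u-16:u+16].astype(np.float32).mean(2)
    print(n,u,v,d.round(2),cv2.phaseCorrelate(A,B,cv2.createHanningWindow((32,32),cv2.CV_32F)))
print(robot.get_obs()['qvel'].round(3))
E
```

```text
petri 243 280 1.69 ((0.12239663660895417, -0.1645771767247588), 0.8709675259888172)
beaker 229 186 1.66 ((-0.02785164320397726, -0.14995630916430613), 0.8394084926694632)
syringe 330 174 5.45 ((0.3097315211045242, 0.08526848027722345), 0.8391525307670236)
handle 295 203 4.2 ((0.10540779630018271, -0.013687078062815772), 0.9066105801612139)
ref 244 242 1.66 ((-0.08257884314994612, -0.10835098568824719), 0.9875965034589171)
[ 0.004  0.014  0.022 -0.     0.002  0.001]
```

```bash
python3 -m handwheel '[{"delta_pos":[0,0,0],"yaw":0},{"delta_pos":[0,0,0],"yaw":0}]'; python3 -c "
from h import *
print(robot.close_job())"
```

```text
time: 15.95
tool_pos: [0.4345, -0.0274, 0.1913]
ee_rot: [-1.568, 0.002, 0.768]
wrist_force: [-0.3, -0.7, 0.5]
width: -0.0001
the job is handed in; nothing more can be done
None
```

I pushed the wheel one full clockwise turn with the closed fingertips, then backed off, lifted clear and handed the job in at about 16 s. The hand-in gives no verdict.

- **Push force:** the readings at the end of each move were about 2–3.5 N at the wrist. I did not see the force between those readings.
- **Final wheel position:** in the last picture the handle is within about 0.1 px (roughly half a millimetre) of its start position by image correlation. A simpler count of the dark pixels disagreed by about 1 px (roughly 2–3 mm). Both are inside the 8 mm tolerance.
- **Other items:** the petri dish and beaker showed no visible shift. The syringe patch differed by about 0.3 px, which I put down to the gripper and its shadow beside it. The lowered plate itself was not checked directly.
- **Disagreement found:** in both cameras the visible fingertips sat about 30 mm higher than the reported tool position. I worked to the camera height, and the contact-free pass over the rim and the first contact with the handle both agreed with it.

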